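# Stow the last carton and shut the supply drawer

### The arm

A 7-joint arm with a two-finger parallel gripper is mounted at the origin on the work surface. World frame = base frame: x ahead of the robot, y to its left, z up, the work surface at z = 0. Lengths are in m, angles in rad, forces in N, time in s.
With the tool pointing down it reaches from about 0.425 to 0.925 m from the base axis. Payload 6.8 kg.
Tool frame: the origin (TCP) lies on the front face of the gripper's body, between the roots of the fingers; the fingertips stand 73 mm ahead of it and the grasp point (between the pads) lies 54 mm ahead of it; z points along the fingers, y is the line along which they close (so a half turn about z gives the same grasp; the last joint's range is limited). The gripper opens to 85 mm and grips with 20 to 120 N. Pads are 22 mm wide; open, the fingers measure 114 mm over their backs; the gripper's body (76 mm by 85 mm) begins 54 mm behind the grasp point. The pads swing forward as they close: fully open they stand 13 mm farther back than shut.
Start: joints at [-1.234, 0.477, 0.022, 1.555, -0.011, 1.109, -0.083], TCP at [0.29, 0.609, 0.304] pointing down, gripper open.
Joint ranges: [-2.96, 2.96], [-0.34, 2.1], [-1.41, 1.46], [0.24, 2.44], [-1.37, 4.51], [0.17, 1.92], [-2.96, 2.96]. Speed limits (rad/s): [2.39, 2.39, 3.14, 3.14, 3.14, 3.14, 3.14].

### API

Orientations are given as a unit quaternion [x, y, z, w].
In Python, from station import manip gives the robot as it stands. Calls block until the motion is done:
- manip.goto(position, orientation): joint-space move of the TCP to a pose.
- manip.servo_line(position, attitude=None, speed=0.15): straight line of the TCP; attitude=None keeps the orientation; speed is the mean speed in m/s.
- manip.movej(angles): joint-space move.
- manip.open_gripper() and manip.grasp(f_grip=None): open the fingers fully, or close them until they stop; f_grip is the grip in N (None keeps the last).
- manip.pause(seconds).
- manip.inverse_kinematics(position, orientation): joint angles nearest the present ones, or None.
- manip.state(): the state.
- manip.get_image(name): name is "scene" or "top" or "wrist"; returns a dict with "frame" (420x560x3 uint8, red, green, blue), "K" (3x3 intrinsics, pixels), "R" (3x3) and "t" (3): a world point X has camera coordinates R X + t. Camera axes: x right, y down, z forward; pixel columns grow to the right and rows downward; lengths in m; the calibration is good to about 2 mm. A picture is of the moment at which its call begins. There is no depth.
A pose or a line that the arm cannot do raises manip.IKError and nothing moves.
- manip.sign_off(): hands the job in; it is judged then, once.
The state is a dict: "time": time; "q": joint angles; "qd": joint speeds; "effort": joint torques, N m; "position": TCP position; "tool_rot": TCP orientation; "force": force on the tool from outside, world axes, zero at the start; "moment": the same for the moment, N m; "opening": finger opening in m; "grasp_force": force on a finger pad.
Only numpy, scipy, OpenCV 4.12 (cv2) and the standard library are available. Lean on these libraries where they do the work, as an engineer would, in place of code of your own. Each camera call takes 0.05 s, during which the arm holds its last target. There are 200 camera calls.

### The job

Gently lay the carton that stands on end down onto one of its broad faces on the bench, without letting it topple, and let go of it. Then take it again, set it gently and squarely on top of the two like cartons in the open drawer, same way round as they lie, and push the drawer fully home past its catch so that all three ride in as one neat stack. Leave the other things on the bench where they are.

Things in the scene. Friction and masses are not known exactly. Their poses are not given: they have to be found in the camera images.
- carton: closed rigid brown carton to stow, 110 mm long, 60 wide, 36 thick, about 0.22 kg, with a paper tape along it. It starts standing on end on the bench, 110 high. Origin: centre of the end it stands on; own z along its length (up at the start), y across the 60 mm width, x across the 36 mm thickness, so the broad faces look to own +x and -x; either may end up down
- carton_mid (a point): centre of that carton's volume, 55 mm along its own z from its origin
- col_top: like carton (110 x 60 x 36 mm) lying flat on col_low in the drawer, loose. Origin: centre of its underside; own x along the 110 mm length (which lies along the drawer's travel), y across the 60 mm width, z up; its upper face is 36 mm above the origin and starts 87 mm above the bench
- top_mid (a point): centre of col_top's volume, 18 mm above its origin
- col_low: like carton, lying flat and loose on the drawer floor, which is 15 mm above the bench; axes and origin as for col_top
- low_mid (a point): centre of col_low's volume, 18 mm above its origin
- unit: fixed white supply unit, dark blue top, 280 deep (own x), 214 wide (y), 150 high; origin: centre of its underside, z up. Its drawer opens to its own -x; the mouth is clear up to 138 above the bench. The drawer is a tray 150 wide inside, sides up to 50 above the bench, its front panel 190 wide, 12 thick, from 8 to 136 above the bench (all mm)
- drawer (a joint): drawer opening in m: 0 fully home, grows as it comes out towards the unit's -x, at most 0.2. It slides with about 1.5 N of friction and stays where it is left; a sprung catch inside resists with about 5 N more from 16 to 7 mm open, then draws it home and holds it
- drawer_face (a point): point on the outer face of the drawer's front panel, on its middle line, 105 mm above the bench; axes parallel to the unit's (outward is -x). The face is flat and bare from 45 mm above the bench to its top edge at 136; below that a dark finger pull stands out 12 mm. With the drawer home this face is flush with the unit's front edge
- tube_rack: bystander, not to be disturbed: white sample-tube rack, 100 x 210 x 98 high, with blue-capped tubes (one piece); sizes in mm; origin: centre of its underside
- bottle: bystander, not to be disturbed: reagent bottle, 68 across, 120 high; sizes in mm; origin: centre of its underside
- jar: bystander, not to be disturbed: low jar with a grey cap, 60 across, 62 high, it stands between the standing carton and the drawer; sizes in mm; origin: centre of its underside
- mouse: bystander, not to be disturbed: grey computer mouse, 100 x 58 x 22; sizes in mm; origin: centre of its underside
- pot: bystander, not to be disturbed: yellow open pot, 80 across, 70 high; sizes in mm; origin: centre of its underside
- pipette: bystander, not to be disturbed: pipette lying along its own x, 230 x 22 x 24 high; sizes in mm; origin: centre of its underside

How it is judged:
On the way, in this order (a step that is already met when the one before it is completed fails the run):
1. the carton lies on a broad face on the bench, let go (angle between the x axis of carton and the z axis of unit, either way round below 0.12 rad and contact force between the fingers and carton below 0.1 N and height (world z) of carton_mid below 0.024 m and linear speed of carton below 0.03 m/s), for 0.2 s.
2. the carton rests squarely on the stack in the drawer, let go, the drawer still open (horizontal distance between carton_mid and top_mid below 0.012 m and angle between the z axis of carton and the x axis of col_top, either way round below 0.14 rad and angle between the x axis of carton and the z axis of unit, either way round below 0.12 rad and z of carton_mid in the frame of col_top between 0.049 and 0.059 m and horizontal distance between top_mid and low_mid below 0.012 m and angle between the x axis of col_top and the x axis of col_low, either way round below 0.14 rad and z of top_mid in the frame of col_low between 0.049 and 0.059 m and height (world z) of low_mid between 0.029 and 0.037 m and contact force between the fingers and carton below 0.1 N and linear speed of carton below 0.03 m/s and value of joint drawer above 0.05 m), for 0.2 s.
3. the drawer is fully home (value of joint drawer below 0.003 m), for 0.2 s.
At the end, for the whole second after the job is handed in: The drawer is home (less than 3 mm open) with the three cartons stacked inside it, flat and at rest: each carton's centre within 12 mm of the one below it horizontally, lengths parallel within 8 degrees, each resting on the one below (horizontal distance between carton_mid and top_mid below 0.012 m and angle between the z axis of carton and the x axis of col_top, either way round below 0.14 rad and angle between the x axis of carton and the z axis of unit, either way round below 0.12 rad and z of carton_mid in the frame of col_top between 0.049 and 0.059 m and horizontal distance between top_mid and low_mid below 0.012 m and angle between the x axis of col_top and the x axis of col_low, either way round below 0.14 rad and z of top_mid in the frame of col_low between 0.049 and 0.059 m and height (world z) of low_mid between 0.029 and 0.037 m and linear speed of each of carton, col_top, col_low below 0.02 m/s and value of joint drawer below 0.003 m and horizontal distance between low_mid and unit below 0.11 m); the robot touches nothing.
It fails at once if the carton topples (turns faster than 9 rad/s) instead of being laid down (angular speed of carton above 9 rad/s).
It fails at once if the carton is dropped: it falls free of the fingers faster than 0.55 m/s, as from 15 mm or more (linear speed of carton above 0.55 m/s and contact force between the fingers and carton below 0.1 N).
It fails at once if a bystander is pushed more than 30 mm or tipped (distance of any of tube_rack, bottle, jar, mouse, pot, pipette from where it was at the start of the episode above 0.03 m or angle between any of tube_rack, bottle, jar, mouse, pot, pipette's own z axis and vertical above 0.3 rad).
It also fails if it takes over 72 s, if anything falls off the work surface, if the arm or the gripper's body presses on something with over 40 N, if the wrist force passes 120 N, or if a joint passes its speed limit or range.

## Working session

There is one attempt and no reset: what is moved stays moved. The work goes in short steps, each a Python script; the robot and the scene stay as the last script left them, time stands still between calls to the robot, and variables do not carry over. Pictures are saved under pics/ and viewed, at most 10 in all, crops included, and the job is handed in when it is done.

```bash
mkdir -p pics; ls; python3 - <<'E'
from station import manip
import cv2,pickle
d={}
for n in ["scene","top"]:
    im=manip.get_image(n); d[n]=im
    cv2.imwrite(f"pics/{n}0.png",im["frame"][:,:,::-1])
    print(n,im["K"].tolist(),im["R"].round(3).tolist(),im["t"].round(3).tolist())
pickle.dump(d,open("d0.pkl","wb"))
s=manip.state();print(s)
E
```

```text
pics
scene [[546.3264373974841, 0.0, 283.6505506628319], [0.0, 546.3264373974841, 215.36100108057764], [0.0, 0.0, 1.0]] [[0.292, 0.956, 0.015], [0.685, -0.199, -0.701], [-0.667, 0.215, -0.713]] [-0.118, -0.303, 2.116]
top [[456.13781228469793, 0.0, 279.1469537324734], [0.0, 456.13781228469793, 201.4497737227904], [0.0, 0.0, 1.0]] [[-0.0, -1.0, 0.007], [-0.994, -0.001, -0.111], [0.111, -0.007, -0.994]] [-0.066, 0.528, 1.439]
{'time': 0.1, 'q': array([-1.2340828 ,  0.4777046 ,  0.02232186,  1.55634096, -0.01149275,
        1.10929659, -0.08308686]), 'qd': array([-0.00017686, -0.00100786, -0.00229713, -0.00196618,  0.00081117,
        0.00092421,  0.00098916]), 'effort': array([ 4.07910295e-03, -5.97764146e+01,  1.61345713e+00, -2.81950557e+01,
        1.27938436e-02,  5.03298841e-03, -1.60472467e-05]), 'position': array([0.29026113, 0.60894984, 0.30303596]), 'tool_rot': array([ 2.20550854e-01,  9.75375140e-01, -8.01470411e-04, -1.22698931e-04]), 'force': array([-0.29449922, -0.09984455, -0.30346314]), 'moment': array([ 0.03418691, -0.02017772,  0.03558285]), 'grasp_force': 0.0, 'opening': 0.0856662218158737}
```

View pics/scene0.png

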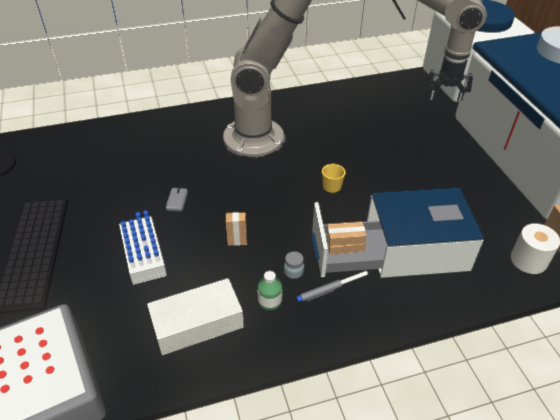

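View pics/top0.png

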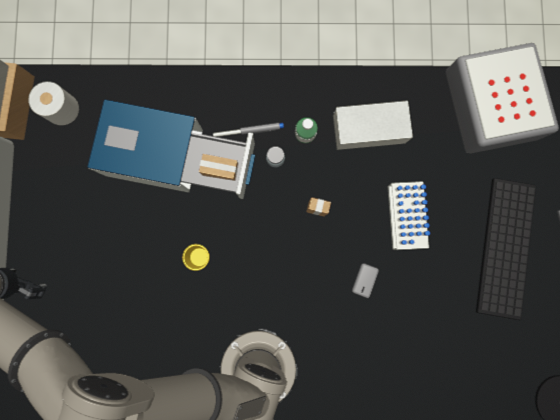

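The scene image shows the standing carton at about (236,229), the open drawer with the stack at (347,237) and the jar at (294,264). In the top image the carton is at (319,206), the stack at (218,167), the drawer front at (246,165) and the jar at (276,156).

```bash
cat > h.py <<'E'
import numpy as np,cv2
from scipy.spatial.transform import Rotation as Rot
def cast(im,uv,z):
    R,t,K=np.array(im["R"]),np.array(im["t"]),np.array(im["K"])
    uv=np.atleast_2d(uv).astype(float)
    d=np.c_[uv,np.ones(len(uv))]@np.linalg.inv(K).T@R
    c=-R.T@t
    return c+d*((z-c[2])/d[:,2])[:,None]
def proj(im,X):
    p=np.atleast_2d(X)@np.array(im["R"]).T+np.array(im["t"])
    p=p@np.array(im["K"]).T
    return p[:,:2]/p[:,2:]
def down(yaw):  # tool z down, tool y (closing line) at angle yaw from world x
    y=np.array([np.cos(yaw),np.sin(yaw),0]);z=np.array([0,0,-1.]);x=np.cross(y,z)
    return Rot.from_matrix(np.c_[x,y,z]).as_quat()
def save(n,f,crop=None,k=1):
    if crop: f=f[crop[1]:crop[3],crop[0]:crop[2]]
    cv2.imwrite(n,cv2.resize(f,None,fx=k,fy=k,interpolation=cv2.INTER_CUBIC)[:,:,::-1])
E
python3 - <<'E'
import pickle,numpy as np,cv2
from h import *
d=pickle.load(open("d0.pkl","rb"))
t=d["top"];f=t["frame"]
a=cv2.resize(f[185:230,295:345],(400,360),interpolation=cv2.INTER_CUBIC)
b=cv2.resize(f[125:215,165:285],(400,300),interpolation=cv2.INTER_CUBIC)
s=d["scene"]["frame"]
c=cv2.resize(s[205:255,215:265],(400,400),interpolation=cv2.INTER_CUBIC)[:360]
e=cv2.resize(s[195:285,300:420],(400,300),interpolation=cv2.INTER_CUBIC)
cv2.rectangle
out=np.vstack([np.hstack([a,c])[:300],np.hstack([b,e])])
cv2.imwrite("pics/crop1.png",out[:,:,::-1])
hsv=cv2.cvtColor(f,cv2.COLOR_RGB2HSV)
for nm,uv,z in [("carton top",(319,206),.11),("stack",(218,167),.087),("jar",(276,156),.062),("pot",(196,257),.07),("bottle",(307,129),.12),("rack",(409,215),.098),("mouse",(366,281),.02),("face",(248,165),.136)]:
    print(nm,cast(t,uv,z).round(3))
E
```

```text
carton top [[ 0.505 -0.186  0.11 ]]
stack [[0.629 0.126 0.087]]
jar [[ 0.67  -0.055  0.062]]
pot [[0.351 0.191 0.07 ]]
bottle [[ 0.742 -0.151  0.12 ]]
rack [[ 0.479 -0.463  0.098]]
mouse [[ 0.274 -0.342  0.02 ]]
face [[0.626 0.029 0.136]]
```

View pics/crop1.png

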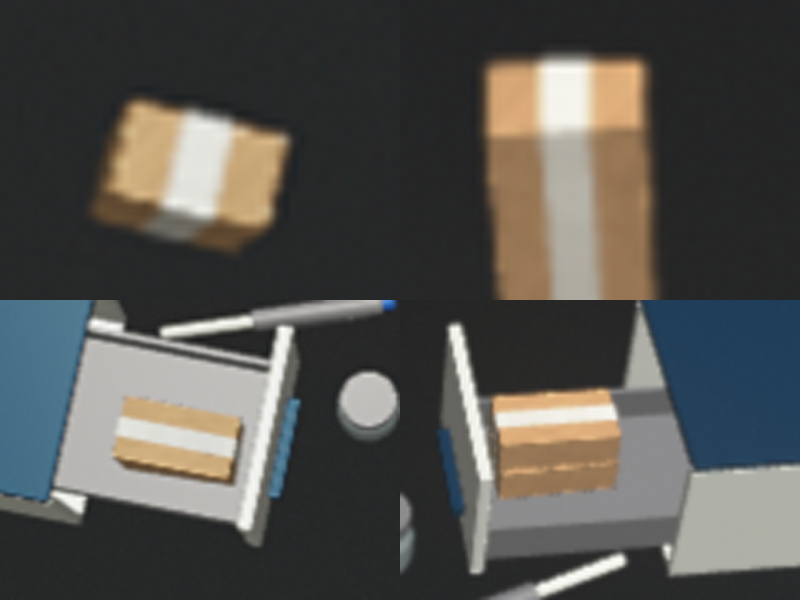

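The crop shows the carton's top face upright, with its width running nearly along world y, so its broad faces look roughly radially. In the drawer, the stack is near the front panel with its tape along the travel, and there is a visible gap of about 40 mm to the unit. Next I check coordinates and how far the tool can tilt.

```bash
python3 - <<'E'
import pickle,numpy as np
from h import *
from station import manip
d=pickle.load(open("d0.pkl","rb"));t,s=d["top"],d["scene"]
A=cast(t,np.array([(130,97),(288,135),(270,222),(108,192)])/8+[294.5,184.5],.11)
B=cast(s,np.array([(87,62),(245,60),(248,133),(85,137)])/8+[214.5,204.5],.11)
for P in(A,B): print(P.round(4).tolist(),P.mean(0).round(4)); 
def ang(v): return np.degrees(np.arctan2(v[1],v[0]))
print("w yaw",ang(A[1]-A[0]+A[2]-A[3]),ang(B[1]-B[0]+B[2]-B[3]))
# stack top: crop b scale 400/120, origin (165,125)
k=120/400
T=cast(t,np.array([(127,397),(241,420),(236,470),(115,457-20)])*k+[164.7,124.7-300*k],.087)
print("stack",T.round(4).tolist(),T.mean(0),ang(T[1]-T[0]))
# tilt reach
c=np.array([.507,-.187,0])
for yaw_n in (-13.5,-20):
  n=np.array([np.cos(np.radians(yaw_n)),np.sin(np.radians(yaw_n)),0]); w=np.array([-n[1],n[0],0])
  for r in (.5,.6,.7):
   for sg in(1,-1):
    o=[]
    for b in range(-60,75,10):
      z=np.sin(np.radians(b))*n-np.array([0,0,np.cos(np.radians(b))]); y=w*sg; x=np.cross(y,z)
      q=Rot.from_matrix(np.c_[x,y,z]).as_quat()
      g=c/np.linalg.norm(c)*r+[0,0,.06]
      if manip.inverse_kinematics(g-z*.054,q) is not None:o.append(b)
    print(yaw_n,r,sg,o)
E
```

```text
[[0.5336, -0.1612, 0.11], [0.519, -0.2212, 0.11], [0.4858, -0.214, 0.11], [0.4972, -0.1525, 0.11]] [ 0.5089 -0.1872  0.11  ]
[[0.4795, -0.2115, 0.11], [0.4952, -0.1532, 0.11], [0.5332, -0.1616, 0.11], [0.5181, -0.221, 0.11]] [ 0.5065 -0.1868  0.11  ]
w yaw -102.05052880889144 75.31463520468141
stack [[0.671, 0.1736, 0.087], [0.6492, 0.0665, 0.087], [0.6018, 0.0707, 0.087], [0.6329, 0.1841, 0.087]] [0.63871751 0.12373456 0.087     ] -101.50406995898256
-13.5 0.5 1 [-60, -50, -40, -30, -20, -10, 0, 10, 20]
-13.5 0.5 -1 [-60, -50, -40, -30, -20, -10, 0, 10, 20]
-13.5 0.6 1 [-50, -40, -30, -20, -10, 0, 10, 20, 30, 40, 50]
-13.5 0.6 -1 [-50, -40, -30, -20, -10, 0, 10, 20, 30, 40, 50]
-13.5 0.7 1 [-40, -30, -20, -10, 0, 10, 20, 30, 40, 50, 60, 70]
-13.5 0.7 -1 [-40, -30, -20, -10, 0, 10, 20, 30, 40, 50, 60, 70]
-20 0.5 1 [-60, -50, -40, -30, -20, -10, 0, 10, 20]
-20 0.5 -1 [-60, -50, -40, -30, -20, -10, 0, 10, 20]
-20 0.6 1 [-50, -40, -30, -20, -10, 0, 10, 20, 30, 40, 50]
-20 0.6 -1 [-50, -40, -30, -20, -10, 0, 10, 20, 30, 40, 50]
-20 0.7 1 [-40, -30, -20, -10, 0, 10, 20, 30, 40, 50, 60, 70]
-20 0.7 -1 [-40, -30, -20, -10, 0, 10, 20, 30, 40, 50, 60, 70]
```

Tilts from −40° to +50° work at r ≈ 0.55–0.6, so I can lay the carton inward by rotating it in the gripper. First I look down at the stack with the wrist camera, then at the carton from near.

```bash
python3 - <<'E'
import pickle
from h import *
from station import manip
d={}
manip.goto([.62,.12,.42],down(np.radians(-11.5)))
d["stack"]=manip.get_image("wrist");print(manip.state()["q"].round(2))
manip.goto([.50,-.187,.42],down(np.radians(-103.5)))
d["car"]=manip.get_image("wrist");print(manip.state()["q"].round(2),manip.state()["time"])
pickle.dump(d,open("d1.pkl","wb"))
for k in d: print(d[k]["R"].round(3).tolist(),(-d[k]["R"].T@d[k]["t"]).round(3))
cv2.imwrite("pics/w1.png",cv2.resize(np.hstack([d["stack"]["frame"],d["car"]["frame"]]),(800,300))[:,:,::-1])
E
```

```text
[-0.71  0.35  0.57  1.55 -0.2   1.3  -0.31]
[-0.61  0.21  1.01  1.78 -0.18  1.25 -1.35] 3.6083
[[0.98, -0.197, -0.001], [-0.188, -0.938, 0.29], [-0.058, -0.284, -0.957]] [0.634 0.194 0.49 ]
[[-0.231, -0.973, -0.001], [-0.931, 0.22, 0.29], [-0.282, 0.068, -0.957]] [ 0.572 -0.203  0.491]
```

View pics/w1.png

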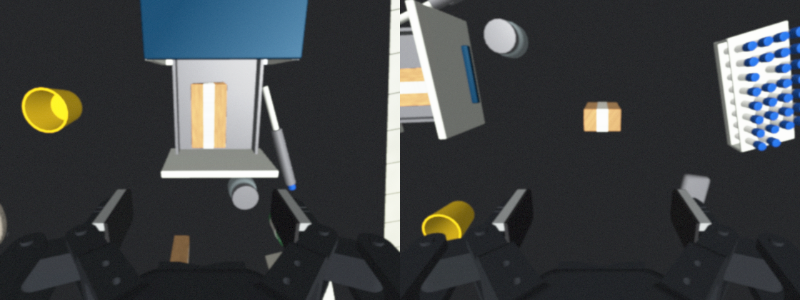

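The left view shows the stack top at about (209,115) at half scale, square in the drawer, with the panel edge at row ~150. The right view shows the carton top at about (602,108), square to the tool. I'll extract both with colour masks.

```bash
cat >> h.py <<'E'
def brown_rect(im,z,box,vmin=0,dz=False):
    """min-area rect of brown(+tape inside) pixels cast onto plane z -> centre, yaw of long side, (long, short)"""
    f=cv2.cvtColor(im["frame"],cv2.COLOR_RGB2HSV); m=cv2.inRange(f,(8,70,vmin),(22,255,255))
    k=np.zeros_like(m);k[box[1]:box[3],box[0]:box[2]]=255;m&=k
    m=cv2.morphologyEx(m,cv2.MORPH_OPEN,np.ones((3,3)))
    v,u=np.nonzero(m); P=cast(im,np.c_[u,v],z)[:,:2]
    c,s,a=cv2.minAreaRect((P*1000).astype(np.float32))
    if s[0]<s[1]: a+=90;s=s[::-1]
    hist=np.percentile(f[...,2][m>0],[5,25,50,75,95])
    return np.array(c)/1000,(a+90)%180-90,np.round(s,1),hist
E
python3 - <<'E'
import pickle
from h import *
d=pickle.load(open("d1.pkl","rb")); z=pickle.load(open("d0.pkl","rb"))
for v in (0,130,150,170,190):
    print(v,"stack",brown_rect(d["stack"],.087,(250,90,340,220),v))
    print(v,"car",brown_rect(d["car"],.110,(235,130,335,195),v))
f=d["car"]["frame"];print(f[140:190:3,262].tolist());print(f[110:225:6,275].tolist() if 0 else d["stack"]["frame"][196:216:2,275].tolist())
# panel top edge & unit front edge lines in stack image, column 290
g=d["stack"]["frame"][:,290];print([(r,g[r].tolist()) for r in list(range(74,92,2))+list(range(200,252,3))])
E
```

```text
0 stack (array([0.63221497, 0.12857417]), 78.87806701660156, array([111.6,  59.5]), array([225., 237., 240., 242., 245.]))
0 car (array([ 0.51158606, -0.18917682]), 76.67386627197266, array([63. , 48.8]), array([ 98., 154., 234., 239., 243.]))
130 stack (array([0.63221497, 0.12857417]), 78.87806701660156, array([111.6,  59.5]), array([225., 237., 240., 242., 245.]))
130 car (array([ 0.5110762 , -0.18907925]), 76.67443084716797, array([60.6, 45.3]), array([147.  , 189.75, 235.  , 239.  , 243.  ]))
150 stack (array([0.63221497, 0.12857417]), 78.87806701660156, array([111.6,  59.5]), array([225., 237., 240., 242., 245.]))
150 car (array([ 0.51054343, -0.18889537]), 76.68207550048828, array([60.3, 44.2]), array([154., 227., 236., 240., 243.]))
170 stack (array([0.63221497, 0.12857417]), 78.87806701660156, array([111.6,  59.5]), array([225., 237., 240., 242., 245.]))
170 car (array([ 0.50674115, -0.18777074]), 76.68196868896484, array([59.7, 36.3]), array([187.95, 233.  , 236.  , 240.  , 243.  ]))
190 stack (array([0.63221497, 0.12857417]), 78.87806701660156, array([111.6,  59.5]), array(
[... 530 characters left out ...]
], [168, 164, 158], [139, 142, 137], [139, 142, 136], [135, 139, 133]]
[(74, [56, 109, 148]), (76, [54, 107, 146]), (78, [56, 108, 146]), (80, [48, 95, 130]), (82, [68, 84, 104]), (84, [188, 191, 196]), (86, [211, 213, 218]), (88, [212, 212, 216]), (90, [206, 209, 213]), (200, [252, 252, 251]), (203, [252, 252, 251]), (206, [248, 250, 248]), (209, [153, 155, 150]), (212, [138, 142, 136]), (215, [136, 139, 134]), (218, [138, 142, 136]), (221, [136, 140, 133]), (224, [140, 142, 136]), (227, [139, 143, 136]), (230, [141, 142, 136]), (233, [137, 140, 133]), (236, [139, 141, 136]), (239, [227, 230, 224]), (242, [253, 254, 253]), (245, [253, 253, 252]), (248, [186, 189, 183]), (251, [42, 39, 42])]
```

```bash
cat >> h.py <<'E'
ny=np.radians(-13.3); N=np.array([np.cos(ny),np.sin(ny),0]); W=np.array([-N[1],N[0],0]); UP=np.array([0,0,1.])
S,OFF=.075,.008   # grasp height along the carton, offset towards +n face
def carton_tool(mid,phi,b0=-40):
    """TCP pose for carton centre mid, laid over inward by phi deg (0 standing, 90 flat)"""
    p=np.radians(phi); z=np.cos(p)*UP-np.sin(p)*N; n=np.cos(p)*N+np.sin(p)*UP
    g=np.array(mid)+z*(S-.055)+n*OFF
    b=np.radians(b0+phi); tz=np.sin(b)*N-np.cos(b)*UP; ty=-W; tx=np.cross(ty,tz)
    return g-tz*.054,Rot.from_matrix(np.c_[tx,ty,tz]).as_quat(),tz
E
python3 - <<'E'
from h import *
from station import manip
m=np.array([.507,-.188,.055])
p,q,tz=carton_tool(m,0)
path=[(m+[0,0,.09],0)]+[(np.array([.507,-.188,.145])+np.array([.073,-.017,0])*f/90,f) for f in (15,30,45,60,75,90)]+[(np.array([.58,-.205,.02]),90)]
for mm,f in path: assert manip.inverse_kinematics(*carton_tool(mm,f)[:2]) is not None,(mm,f)
manip.goto(p-tz*.13,q)
manip.servo_line(p,q,speed=.1)
f0=manip.state()
manip.grasp(50); s=manip.state()
print(s["opening"],s["grasp_force"],s["force"]-f0["force"],s["time"],np.abs(s["position"]-p).max())
im=manip.get_image("scene"); save("pics/s2.png",im["frame"],(180,100,440,300),3)
E
```

```text
0.05937999040847724 54.97307538986206 [1.50017739 0.37122843 2.34355383] 6.4667 0.000410111645893399
```

View pics/s2.png

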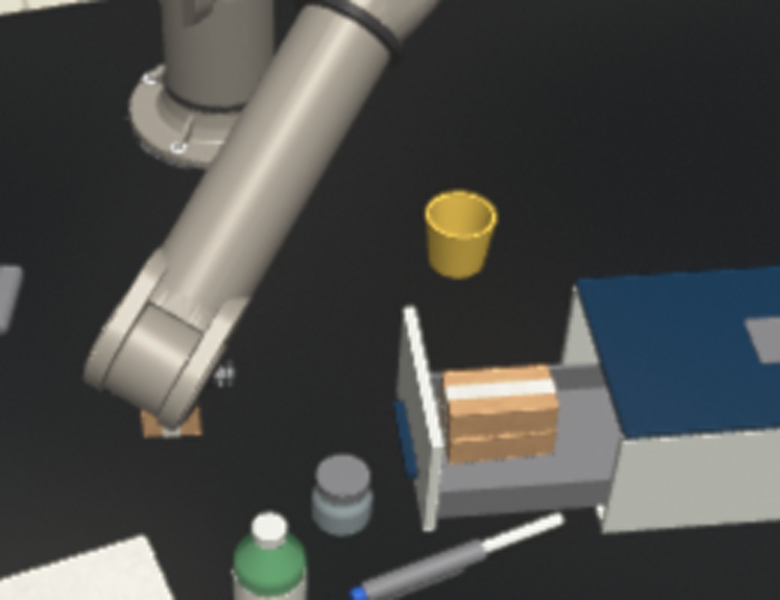

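The fingers hold the carton (opening 59.4 mm) and it is still standing, at crop pixel (170,425). The surroundings are unchanged. Next I lift it, turn it over, and lower it until it touches.

```bash
python3 - <<'E'
from h import *
from station import manip
c0=np.array([.507,-.188,.145])
p,q,_=carton_tool(c0,0); manip.servo_line(p,q,speed=.1)
for f in range(10,91,10):
    p,q,_=carton_tool(c0+np.array([.073,-.017,0])*f/90,f); manip.servo_line(p,q,speed=.05)
m=np.array([.58,-.205,.03])
p,q,_=carton_tool(m,90); manip.servo_line(p,q,speed=.1); manip.pause(.2)
s=manip.state(); F0=s["force"]; M0=s["moment"];print(s["opening"],s["time"],F0.round(2))
for z in np.arange(.022,.0149,-.0005):
    m[2]=z; p,q,_=carton_tool(m,90); manip.servo_line(p,q,speed=.02); manip.pause(.05)
    s=manip.state(); df=s["force"]-F0
    print(round(z,4),df.round(2),(s["moment"]-M0).round(2))
    if df[2]>2.5: break
im=manip.get_image("scene"); save("pics/s3.png",im["frame"],(180,150,340,290),4)
print(manip.state()["time"])
E
```

```text
Traceback (most recent call last):
station.IKError: the arm cannot follow that straight line within its joint ranges
```

```bash
python3 - <<'E'
from h import *
from station import manip
s=manip.state();print(s["q"].round(2),s["position"].round(3),s["time"],s["opening"])
c0=np.array([.507,-.188,.145])
for D in ([.073,-.017,0],[.12,-.03,0],[.12,-.03,.05]):
  for f in range(0,91,10):
    r=manip.inverse_kinematics(*carton_tool(c0+np.array(D)*f/90,f)[:2])
    print(f,None if r is None else r.round(2))
r=manip.inverse_kinematics(*carton_tool([.58,-.205,.02],90)[:2]);print(r.round(2))
E
```

```text
[-0.34  0.34  0.7   2.27 -1.27  0.25 -0.34] [ 0.523 -0.192  0.206] 10.0917 0.05932162215301979
0 [-0.26  0.93  0.86  1.52 -0.42  1.67 -1.09]
10 [-0.3   0.83  0.88  1.61 -0.45  1.5  -1.09]
20 [-0.33  0.73  0.87  1.72 -0.46  1.32 -1.1 ]
30 [-0.39  0.64  0.9   1.83 -0.51  1.13 -1.08]
40 [-0.44  0.56  0.93  1.94 -0.56  0.92 -1.03]
50 [-0.47  0.48  0.92  2.05 -0.64  0.7  -0.96]
60 [-0.47  0.41  0.88  2.17 -0.81  0.47 -0.8 ]
70 [-0.34  0.34  0.7   2.27 -1.27  0.24 -0.33]
80 [ 1.07  0.46 -0.96  2.29  2.03  0.37  2.85]
90 [ 1.23  0.67 -1.18  2.37  2.39  0.66  2.65]
0 [-0.26  0.93  0.86  1.52 -0.42  1.67 -1.09]
10 [-0.29  0.84  0.87  1.6  -0.45  1.51 -1.1 ]
20 [-0.32  0.74  0.86  1.69 -0.46  1.33 -1.11]
30 [-0.36  0.66  0.88  1.78 -0.51  1.14 -1.09]
40 [-0.4   0.59  0.9   1.89 -0.57  0.94 -1.04]
50 [-0.43  0.52  0.89  1.99 -0.65  0.73 -0.97]
60 [-0.42  0.46  0.85  2.1  -0.82  0.51 -0.8 ]
70 [-0.34  0.41  0.72  2.19 -1.25  0.29 -0.38]
80 [ 0.89  0.45 -0.76  2.21  2.02  0.3   2.84]
90 [ 1.2   0.74 -1.18  2.26  2.31  0.67  2.79]
0 [-0.26  0.93  0.86  1.52 -0.42  1.67 -1.09]
10 [-0.3   0.83  0.88  1.59 -0.45  1.52 -1.09]
20 [-0.33  0.73  0.88  1.68 -0.46  1.35 -1.1 ]
30 [-0.38  0.65  0.91  1.77 -0.5   1.17 -1.09]
40 [-0.43  0.57  0.94  1.87 -0.55  0.99 -1.05]
50 [-0.47  0.49  0.95  1.97 -0.61  0.78 -1.  ]
60 [-0.48  0.41  0.91  2.07 -0.71  0.56 -0.91]
70 [-0.47  0.36  0.88  2.17 -1.03  0.36 -0.59]
80 [-0.31  0.31  0.65  2.25  4.39  0.21  0.28]
90 [ 1.21  0.57 -1.17  2.24  2.21  0.52  2.79]
[ 1.24  1.18 -1.2   2.37  2.57  1.03  2.87]
```

```bash
python3 - <<'E'
from h import *
from station import manip
q0=manip.state()["q"]
for x in (.6,.64,.68):
 for y in (-.30,-.22,-.1,0):
  for yaw in (-40,-20,-5,10,25,40):
   for h in (.02,.145):
    R=Rot.from_euler("z",yaw+13.3,degrees=True)
    p,q,_=carton_tool([0,0,h],90); p=R.apply(p)+[x,y,0]; q=(R*Rot.from_quat(q)).as_quat()
    r=manip.inverse_kinematics(p,q)
    if r is not None and abs(r-q0).max()<1.6: print(x,y,yaw,h,r.round(2),abs(r-q0).max().round(2))
E
```

```text
0.6 -0.3 25 0.145 [ 0.9   0.57 -0.22  1.99 -1.34  0.69  0.73] 1.24
0.6 -0.3 40 0.02 [ 0.82  0.84 -0.09  1.84 -1.25  0.85  0.95] 1.28
0.6 -0.3 40 0.145 [ 0.66  0.64  0.13  1.85 -1.23  1.03  0.78] 1.11
0.6 -0.22 25 0.145 [ 1.21  0.62 -0.76  2.09 -1.27  0.35  0.69] 1.55
0.6 -0.22 40 0.02 [ 0.94  0.82 -0.38  1.96 -1.26  0.62  0.97] 1.31
0.6 -0.22 40 0.145 [ 0.6   0.57  0.07  1.99 -1.31  0.92  0.81] 1.15
0.6 -0.1 40 0.145 [ 0.92  0.55 -0.58  2.13 -1.31  0.52  0.77] 1.28
0.64 -0.3 25 0.02 [ 1.11  0.89 -0.57  1.91 -1.33  0.39  0.91] 1.45
0.64 -0.3 25 0.145 [ 0.82  0.6  -0.18  1.93 -1.35  0.68  0.69] 1.16
0.64 -0.3 40 0.02 [ 0.78  0.86 -0.09  1.77 -1.25  0.85  0.89] 1.22
0.64 -0.3 40 0.145 [ 0.64  0.67  0.1   1.78 -1.22  1.01  0.72] 1.05
0.64 -0.22 25 0.145 [ 1.15  0.66 -0.76  2.02 -1.2   0.32  0.59] 1.49
0.64 -0.22 40 0.02 [ 0.9   0.85 -0.38  1.89 -1.23  0.61  0.9 ] 1.24
0.64 -0.22 40 0.145 [ 0.55  0.6   0.08  1.92 -1.32  0.92  0.76] 1.1
0.64 -0.1 40 0.145 [ 0.88  0.59 -0.57  2.05 -1.25  0.49  0.69] 1.27
0.68 -0.3 25 0.02 [ 1.05  0.91 -0.57  1.84 -1.28  0.38  0.82] 1.4
0.68 -0.3 25 0.145 [ 0.77  0.63 -0.18  1.86 -1.34  0.66  0.63] 1.12
0.68 -0.3 40 0.02 [ 0.73  0.89 -0.08  1.7  -1.25  0.85  0.82] 1.16
0.68 -0.3 40 0.145 [ 0.62  0.7   0.07  1.7  -1.21  0.99  0.65] 0.99
0.68 -0.22 25 0.145 [ 0.96  0.63 -0.57  1.96 -1.31  0.4   0.63] 1.3
0.68 -0.22 40 0.02 [ 0.85  0.87 -0.38  1.82 -1.2   0.6   0.82] 1.19
0.68 -0.22 40 0.145 [ 0.53  0.64  0.06  1.84 -1.31  0.9   0.7 ] 1.04
0.68 -0.1 40 0.02 [ 0.96  0.94 -0.75  1.96 -1.28  0.25  0.91] 1.45
0.68 -0.1 40 0.145 [ 0.62  0.58 -0.3   1.98 -1.37  0.61  0.71] 1.05
```

```bash
cat >> h.py <<'E'
def lay_tool(mid,yaw,phi=90):
    R=Rot.from_euler("z",yaw+13.3,degrees=True)
    p,q,_=carton_tool([0,0,mid[2]],phi)
    return R.apply(p)+[mid[0],mid[1],0],(R*Rot.from_quat(q)).as_quat()
E
python3 - <<'E'
from h import *
from station import manip
def ok(x,y,yaw):
    o=[manip.inverse_kinematics(*lay_tool([x,y,h],yaw)) for h in (.018,.05,.1,.19)]
    q0=manip.state()["q"]
    return all(r is not None and abs(r-q0).max()<1.6 for r in o) and abs(o[0]-o[-1]).max(),o
best=[]
for x in (.58,.62):
 for y in (-.22,-.19,-.16):
  for yaw in (32,40):
   k,o=ok(x,y,yaw)
   if k: print(x,y,yaw,k.round(2),[r[[4,5]].round(2).tolist() for r in o])
x,y,yaw=.61,-.19,40
k,o=ok(x,y,yaw)
if k:
    manip.goto(*lay_tool([x,y,.19],yaw))
    s=manip.state();print(s["q"].round(2),s["opening"],s["time"])
    im=manip.get_image("scene"); save("pics/s3.png",im["frame"],(180,100,380,290),3)
E
```

```text
0.58 -0.22 32 0.77 [[-1.23, 0.29], [-1.16, 0.33], [-1.26, 0.5], [-1.36, 0.83]]
0.58 -0.22 40 0.52 [[-1.27, 0.62], [-1.23, 0.64], [-1.18, 0.71], [-1.27, 0.98]]
0.58 -0.19 40 0.7 [[-1.21, 0.47], [-1.32, 0.62], [-1.25, 0.67], [-1.3, 0.94]]
0.58 -0.16 40 0.87 [[-1.11, 0.31], [-1.29, 0.48], [-1.35, 0.65], [-1.34, 0.9]]
0.62 -0.22 32 0.78 [[-1.17, 0.28], [-1.34, 0.43], [-1.23, 0.48], [-1.36, 0.81]]
0.62 -0.22 40 0.48 [[-1.25, 0.61], [-1.21, 0.63], [-1.2, 0.71], [-1.26, 0.95]]
0.62 -0.19 40 0.47 [[-1.35, 0.59], [-1.3, 0.61], [-1.25, 0.66], [-1.3, 0.92]]
0.62 -0.16 40 0.65 [[-1.3, 0.44], [-1.25, 0.46], [-1.34, 0.64], [-1.34, 0.88]]
[ 0.51  0.48  0.11  2.   -1.3   0.92  0.71] 0.05940286557834894 11.1333
```

Now the final descent, in the same arm configuration, stopping on touch.

```bash
python3 - <<'E'
from h import *
from station import manip
x,y,yaw=.61,-.19,40
for h in (.15,.11,.08,.05,.03):
    try: manip.servo_line(*lay_tool([x,y,h],yaw),speed=.08)
    except manip.IKError: print("goto",h); manip.goto(*lay_tool([x,y,h],yaw))
manip.pause(.2)
s=manip.state(); F0=s["force"]; M0=s["moment"];print(s["opening"],s["time"],s["q"].round(2))
for z in np.arange(.0225,.0149,-.0005):
    manip.servo_line(*lay_tool([x,y,z],yaw),speed=.02); manip.pause(.04)
    s=manip.state(); df=s["force"]-F0
    if z<.0195: print(round(z,4),df.round(2),(s["moment"]-M0).round(2))
    if df[2]>3: break
im=manip.get_image("scene"); save("pics/s3.png",im["frame"],(180,100,380,290),3)
print(manip.state()["time"])
E
```

```text
0.05979753907252144 14.1333 [ 0.87  0.79 -0.35  2.   -1.36  0.62  1.01]
0.0195 [-1.65  0.8   0.93] [ 0.03  0.02 -0.01]
0.019 [0.49 0.07 0.14] [-0.01 -0.12 -0.  ]
0.0185 [-3.83  0.12  5.58] [ 0.37 -0.45  0.13]
17.0833
```

View pics/s3.png

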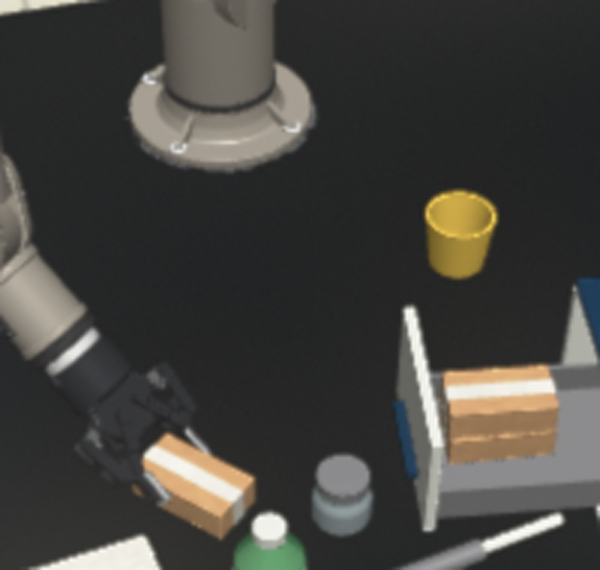

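The carton lies flat in the fingers at crop (200,485), between the rack side and the bottle, and it has touched the bench. I release it, back off along the tool and look from above.

```bash
python3 - <<'E'
from h import *
from station import manip
import pickle
manip.open_gripper(); manip.pause(.4)
s=manip.state(); tz=Rot.from_quat(s["tool_rot"]).apply([0,0,1])
p=s["position"]-tz*.12
try: manip.servo_line(p,speed=.12)
except manip.IKError: print("goto"); manip.goto(p,s["tool_rot"])
c=np.array([.61,-.19]); l=np.array([np.cos(np.radians(40)),np.sin(np.radians(40))])
# camera sits ahead of tool along +x of tool side; keep the TCP slightly back so the carton is in view
v=c-l*.0
manip.goto([v[0],v[1],.36],down(np.radians(-50)))
im=manip.get_image("wrist"); cc=-im["R"].T@im["t"]; print(cc.round(3),proj(im,[.61,-.19,.036]),manip.state()["time"],manip.state()["q"].round(2))
pickle.dump(im,open("d2.pkl","wb"))
u,v=proj(im,[.61,-.19,.036])[0].astype(int)
for vm in (0,150,190,215): print(brown_rect(im,.036,(u-110,v-110,u+110,v+110),vm))
t=manip.get_image("top");save("pics/t4.png",np.hstack([im["frame"],t["frame"]]),None,.7)
E
```

```text
[ 0.665 -0.143  0.429] [[283.18611779 169.84299284]] 20.425 [ 0.14  0.37  0.09  1.59 -0.04  1.18 -0.64]
(array([ 0.61021936, -0.1894651 ]), 39.97307205200195, array([112.6,  63.3]), array([ 99., 213., 220., 223., 226.]))
(array([ 0.60986224, -0.18974551]), 39.984886169433594, array([109.1,  60. ]), array([179., 218., 221., 223., 226.]))
(array([ 0.60990356, -0.18966998]), 39.83204650878906, array([106.8,  57.8]), array([207., 219., 221., 223., 226.]))
(array([ 0.60961884, -0.19018187]), 39.97477340698242, array([105.5,  55.9]), array([217., 220., 221., 224., 227.]))
```

View pics/t4.png

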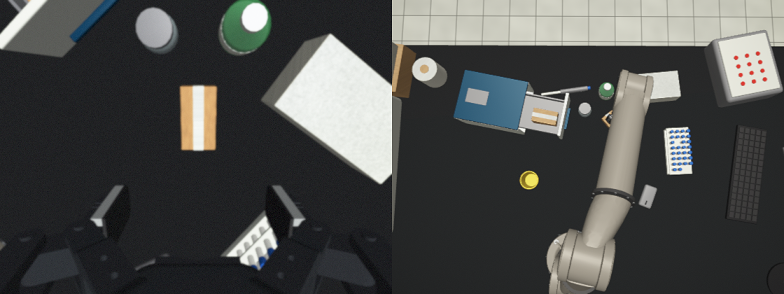

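The wrist view shows the carton flat on the bench at (198,117), with its tape square to the tool, and the bystanders in place. It measures (0.610, −0.190) at yaw 40°. Next I regrasp from above, and before moving I check the panel clearance.

```bash
python3 - <<'E'
from h import *
from station import manip
import pickle
st=pickle.load(open("d1.pkl","rb"))["stack"]
c=np.array([.6322,.1286]); a=np.radians(78.9); l=np.array([np.cos(a),np.sin(a)]); w=np.array([np.sin(a),-np.cos(a)])
for nm,uv,z in(("panel in",(290,237.5),.136),("panel out",(290,248),.136),("unit edge",(290,82),.15),("stack far",(290,120),.087)):
    r=cast(st,uv,z)[0]; print(nm,((r[:2]-c)@l).round(4),((r[:2]-c)@w).round(4))
# panel ends -> middle line
f=cv2.cvtColor(st["frame"],cv2.COLOR_RGB2HSV)
for row in (242,244): 
    v=np.nonzero(st["frame"][row,180:420].min(1)>225)[0]+180; r=cast(st,[(v[0],row),(v[-1],row)],.136); print((r[:,:2]-c)@w,(r[:,:2]-c)@l)
q=down(np.radians(-50))
manip.servo_line([.61,-.19,.076],q,speed=.15); f0=manip.state()["force"]
manip.grasp(50); s=manip.state(); print(s["opening"],s["grasp_force"],(s["force"]-f0).round(1))
manip.servo_line([.61,-.19,.30],q,speed=.15)
s=manip.state();print(s["opening"],s["time"])
p=[c[0],c[1],.30]; r=manip.inverse_kinematics(p,down(np.radians(-11.1))); print(s["q"].round(2),r.round(2))
E
```

```text
panel in -0.0789 -0.003
panel out -0.092 -0.003
unit edge 0.0879 -0.0037
stack far 0.0502 -0.0022
[-0.07696071  0.11027114] [-0.0841782  -0.08497981]
[-0.07593671  0.11049156] [-0.08668208 -0.08747934]
0.05950783110102352 55.8185076713562 [-2.2  0.   5.6]
0.05926169353578407 24.5167
[ 0.14  0.42  0.08  1.66 -0.04  1.07 -0.64] [-0.2   0.44 -0.14  1.63  0.07  1.08 -0.55]
```

```bash
python3 - <<'E'
from h import *
from station import manip
import pickle
c=[.6322,.1286]; q=down(np.radians(-11.1))
manip.goto([*c,.30],q)
manip.servo_line([*c,.19],q,speed=.1); manip.servo_line([*c,.170],q,speed=.04); manip.pause(.2)
F0=manip.state()["force"]
for z in np.arange(.166,.1585,-.0005):
    manip.servo_line([*c,z],q,speed=.02); manip.pause(.04)
    df=manip.state()["force"]-F0
    if z<.1645: print(z.round(4),df.round(2))
    if df[2]>3: break
im=manip.get_image("scene"); save("pics/s5.png",im["frame"],(280,130,440,290),3)
manip.open_gripper(); manip.pause(.3)
manip.servo_line([*c,.30],q,speed=.12)
manip.goto([.62,.12,.42],q)
im=manip.get_image("wrist"); pickle.dump(im,open("d3.pkl","wb"))
for vm in (0,190): print(brown_rect(im,.123,(220,50,370,235),vm))
save("pics/w5.png",np.vstack([cv2.resize(im["frame"],(560,420))]),(150,30,430,260),2)
print(manip.state()["time"])
E
```

```text
0.164 [-0.32 -1.04  0.12]
0.1635 [ 0.9  -1.24  1.36]
0.163 [-2.04 -1.3   9.13]
(array([0.63185309, 0.12943304]), 78.5945053100586, array([110.4,  59.7]), array([222., 238., 240., 242., 245.]))
(array([0.63169464, 0.12947987]), 78.8424072265625, array([110.2,  59.8]), array([223.95, 238.  , 240.  , 242.  , 245.  ]))
32.6
```

View pics/w5.png

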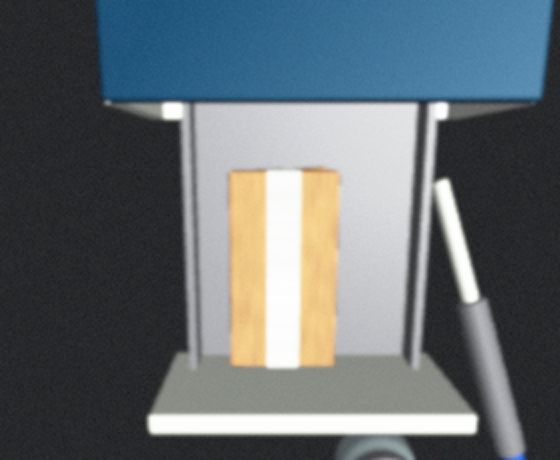

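The third carton sits squarely on the stack at (285,265) in the crop, centre within about 1 mm and yaw matching. Now I push the drawer home with closed fingers.

```bash
python3 - <<'E'
from h import *
from station import manip
import pickle
c=np.array([.6322,.1286]); a=np.radians(78.9); l=np.array([np.cos(a),np.sin(a)]); w=np.array([np.sin(a),-np.cos(a)])
q=down(np.radians(-11.1)); P=lambda s,z=.171:[*(c+l*s+w*.017),z]
manip.grasp(20)
manip.goto(P(-.135,.30),q); manip.servo_line(P(-.135),q,speed=.12); manip.pause(.2)
F0=manip.state()["force"]; L=np.array([*l,0]); fl=lambda: round(float((manip.state()["force"]-F0)@L),1)
manip.servo_line(P(-.108),q,speed=.05); print("near",fl())
manip.servo_line(P(-.095),q,speed=.02); print("touch",fl())
for s in np.arange(-.07,.051,.04): manip.servo_line(P(s),q,speed=.06); print(round(s,3),fl())
manip.servo_line(P(.054),q,speed=.03)
for s in np.arange(.057,.086,.002):
    manip.servo_line(P(s),q,speed=.02); f=fl(); print(round(s,3),f)
    if f<-14: break
manip.pause(.3); print(fl(),manip.state()["time"])
manip.servo_line(P(s-.06),q,speed=.08)
manip.servo_line(P(s-.06,.35),q,speed=.15)
manip.goto([.45,-.05,.45],q)
im=manip.get_image("scene"); save("pics/s6.png",im["frame"],(230,130,490,310),3)
t=manip.get_image("top"); pickle.dump((im,t),open("d4.pkl","wb"));print(manip.state()["time"])
E
```

```text
near -0.1
touch 0.7
-0.07 -0.9
-0.03 -0.4
0.01 0.2
0.05 0.1
0.057 0.2
0.059 -0.8
0.061 -0.6
0.063 -3.6
0.065 -7.2
0.067 -9.9
0.069 -7.1
0.071 -4.6
0.073 -2.4
0.075 -4.7
0.077 -9.0
0.079 -13.3
0.081 -16.6
-17.2 43.9167
47.4083
```

View pics/s6.png

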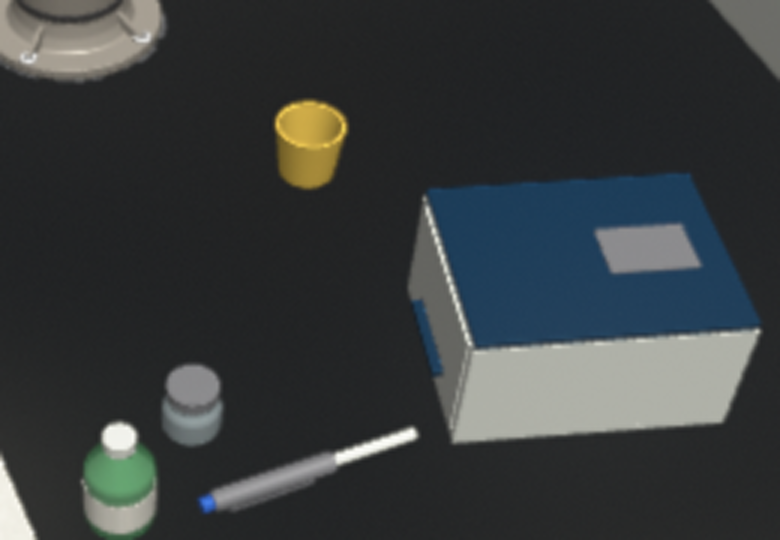

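The drawer front is flush with the unit at crop (440,320). The push force showed the catch pass and then rose against the end stop. Pot, jar, bottle and pipette have not moved, and the arm is clear, so I hand in.

```bash
python3 -c "
from station import manip
print(manip.sign_off())"
```

```text
the job is handed in; nothing more can be done
None
```

The carton was laid flat and let go, then restacked squarely on the other two (within about 1 mm before closing); the drawer was pushed home past its catch with its front flush, and the job was handed in at about 47 s, though the stack can't be seen inside the closed drawer and no verdict came back.

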